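# Fill the enclosure bay and start its captive thumbscrew

## Task

Set the toroidal choke and the finned heatsink down (not dropped) inside the open bay of the aluminium enclosure. Then start the enclosure's captive thumbscrew: turn it backward (anticlockwise from above) until its thread drops in, then forward (clockwise) one full turn. Finish while still holding the thumbscrew's knob gripped in the fingers, and leave the spool, the tray and the carton where they are.

Things in the scene. Friction and masses are not known exactly. Their poses are not given: they have to be found in the camera images.
- choke_center (a point): centre of the loose toroidal choke, a copper-wound ring lying flat on the table: outside diameter 44 mm, hole 20 mm, 18 mm high, about 70 g; grasp it across the outside or by the ring's wall (12 mm)
- heatsink_center (a point): centre of the loose finned aluminium heatsink, standing on its base with five upright fins: 44 mm long along its x, 30 mm wide along its y, 26 mm high (z up), about 60 g; grasp it across the 30 mm width
- bay_floor (a point): centre of the inner floor of the open bay of the enclosure, 5 mm above the table; axes of the enclosure, z up. The enclosure is an aluminium box, fixed to the table, 130 mm along its x, 210 mm along its y, 45 mm high. The bay takes its +y end: inside 122 mm along x by 114 mm along y, walls 4 mm thick, rim 45 mm above the table. The -y end is closed by a grey cover plate (48 mm above the table) that carries a brass boss with the thumbscrew
- boss_top (a point): centre of the top face of the brass threaded boss, a 26 mm disc standing 10 mm proud of the cover plate, its top 58 mm above the table; axes of the enclosure; on the thumbscrew's axis, 105 mm from the bay's centre along the enclosure's -y
- screw_grip (a point): centre (half-way up) of the thumbscrew's round black knurled knob, diameter 30 mm, 26 mm high, axis vertical, on a 12 mm steel shank over the brass boss. At the start the knob's underside is about 12 mm above the boss; it sinks as it engages (7 mm at the drop, then 3 mm a turn); it is captive and always stays on its axis
- screw_turn (a joint): angle of the thumbscrew in rad, growing clockwise seen from above (forward). It starts unengaged somewhere between 0.8 and 1.5. The thread's entry gap spans about -0.2 to 0.15: anywhere there the unengaged screw drops in; -0.2 is a dead stop backward. One turn forward after the drop reads about 6.3; the far stop is at 9.5. It turns stiffly by hand (0.02 N m) and stays where left
- screw_sink (a joint): how far the thumbscrew has sunk, in m, growing downward: 0.001 to 0.002 while its thread rides on top of the boss's thread, about 0.007 just after the drop, and 0.003 more for each turn forward, so about 0.010 after one turn. A spring of about 4 N pushes it down; a gripped knob is held up by the fingers and can drop only when they ease open or follow it down by 6 mm. Turned forward before the drop it does not engage
- spool: bystander: black plastic wire spool standing on its flange, 80 mm diameter, 41 mm high, origin under its centre; leave it
- tray: bystander: open blue plastic parts tray, 100 x 170 x 40 mm, origin under its centre; leave it
- carton: bystander: closed cardboard carton, 100 x 130 x 60 mm, origin under its centre; leave it
Not all that is in view belongs to the job. Of the things shaped like the part that bears choke_center, the copper one is meant.

How it is judged:
On the way, in this order (a step that is already met when the one before it is completed fails the run):
1. choke and heatsink both lie in the bay, let go and at rest (x of choke_center in the frame of bay_floor between -0.062 and 0.062 m and y of choke_center in the frame of bay_floor between -0.058 and 0.058 m and z of each of choke_center, heatsink_center in the frame of bay_floor below 0.04 m and x of heatsink_center in the frame of bay_floor between -0.062 and 0.062 m and y of heatsink_center in the frame of bay_floor between -0.058 and 0.058 m and linear speed of each of choke, heatsink below 0.03 m/s and contact force between the fingers and choke below 0.1 N and contact force between the fingers and heatsink below 0.1 N), for 0.2 s.
2. the thumbscrew, turned backward to its entry gap, has dropped into the thread (value of joint screw_turn below 0.35 rad and value of joint screw_sink above 0.005 m), for 0.1 s.
At the end, for the whole second after the job is handed in: the choke and the heatsink lie at rest in the bay, let go; the thumbscrew is engaged (sunk more than 7 mm) and stands one turn forward of its drop (joint between 5.4 and 7.2 rad), at rest, its knob still gripped by the fingers with more than 3 N (all of step 1 and value of joint screw_turn between 5.4 and 7.2 rad and value of joint screw_sink above 0.007 m and velocity of joint screw_turn between -0.1 and 0.1 rad/s and contact force between the fingers and screw_sink above 3 N); the arm keeps its last pose, push and grip.
It fails at once if the spool, the tray or the carton is moved by more than 20 mm (distance of any of spool, tray, carton from where it was at the start of the episode above 0.02 m).
It fails at once if the choke or the heatsink is dropped (falls freely faster than 0.8 m/s, about 33 mm) ((linear speed of choke above 0.8 m/s and contact force between the fingers and choke below 0.05 N) or (linear speed of heatsink above 0.8 m/s and contact force between the fingers and heatsink below 0.05 N)).
It also fails if it takes over 72 s, if anything falls off the work surface, if the arm or the gripper's body presses on something with over 40 N, if the wrist force passes 120 N, or if a joint passes its speed limit or range.

## Robot

A 6-joint arm with a two-finger parallel gripper is mounted at the origin on the work surface. World frame = base frame: x ahead of the robot, y to its left, z up, the work surface at z = 0. Lengths are in m, angles in rad, forces in N, time in s.
With the tool pointing down it reaches from about 0.425 to 0.95 m from the base axis. Payload 3.5 kg.
Tool frame: the origin (TCP) lies midway between the tips of the shut fingers; the grasp point (between the pads) lies 19 mm behind it; z points along the fingers, y is the direction in which the jaws open and shut (so a half turn about z gives the same grasp; the last joint's range is limited). The gripper opens to 85 mm and grips with 20 to 120 N. Pads are 22 mm wide; open, the fingers measure 114 mm over their backs; the gripper's body (76 mm by 85 mm) begins 54 mm behind the grasp point. The pads swing forward as they close: fully open they stand 13 mm farther back than shut.
Start: joints at [-1.353, 0.286, 1.577, -0, 1.279, -0.15], TCP at [0.243, -0.63, 0.231] pointing down, gripper open.
Joint ranges: [-2.77, 2.77], [-0.9, 2.22], [0.21, 2.48], [-1.53, 4.67], [0.24, 2.81], [-2.84, 2.84]. Speed limits (rad/s): [2.79, 2.79, 3.14, 3.14, 3.14, 3.14].

## Interface

Orientations are given as a unit quaternion [x, y, z, w].
In Python, from plant import ctrl gives the robot as it stands.
- The arm moves only by the tool apply_moves, never from a script. Its argument "moves" is a list that holds one entry, the list of rows, each a list of 7 numbers: the shift along the tool's x, y, z in m, then the turn, a rotation vector about the tool's x, y, z in degrees, then the gripper's target within -1 to 1 (shut at 1, half-way at 0, fully open at -1). In form: [[[tx, ty, tz, ax, ay, az, hand], ...]]. A call has 1 to 12 rows; each row shifts and turns the pose as measured when the row begins, along the tool's axes as they then stand; what a row does not reach is not made up. A row lasts 1/10 s, in which the tool goes at most 50 mm and 8.59 degrees, less where a joint would pass 70% of its speed; a pose out of reach is approached as far as the arm can. A call with a gripper value outside its range is refused whole. The fingers move at their own pace and stop on an object; "force" is the grip in N (left out, the last holds). Time passes only in rows, so rows that do not move let the fingers close. It gives the time, the measured TCP pose, the force and the opening at its end, in the units of the state.
- ctrl.get_state(): the state, without advancing time (a new reading comes with each control period).
- ctrl.read_camera(name): name is "side" or "top" or "wrist"; returns the picture (400x640x3 uint8, red, green, blue); there is no depth.
- ctrl.get_calibration(name): a dict with "camera_matrix" (3x3 intrinsics, pixels), "cam_to_world" (4x4, takes a point from camera to world coordinates). Camera axes: x right, y up, looking along -z (the intrinsics and any distortion apply to the point x, -y, -z); pixel columns grow to the right and rows downward; lengths in m; the calibration is good to about 2 mm. A picture is of the moment at which its call begins: read the wrist's pose just before it. get_calibration takes no time and is no camera call; for the wrist camera it gives the pose at the moment of the call.
- ctrl.sign_off(): hands the job in, once; it reports no verdict.
The state is a dict: "time": time; "qpos": joint angles; "dq": joint speeds; "joint_efforts": joint torques, N m; "eef_pos": TCP position; "tcp_rot": TCP orientation; "contact_force": force on the tool from outside, world axes, zero at the start; "wrist_torque": the same for the moment, N m; "opening": opening from 0.0 (shut) to 1.0 (fully open).
Only numpy, scipy, OpenCV 4.12 (cv2) and the standard library are available. Lean on these libraries where they do the work, as an engineer would, in place of code of your own. Each camera call takes 0.05 s, during which the arm holds its last target. There are 200 camera calls.

## Working session

There is one attempt and no reset: what is moved stays moved. The work goes in short steps, Python scripts to look and compute and a tool call to move; the robot and the scene stay as the last step left them, time stands still between calls to the robot, and variables do not carry over. Pictures are saved under pics/ and viewed, about 8 in all and at most 12, crops included, and the job is handed in when it is done.

Besides the shell and the picture viewer there is one more tool, called as name(argument=value, ...) on one line, values as JSON. apply_moves: Moves the arm, as the interface text tells. Its arguments: {"type":"object","properties":{"moves":{"type":"array","items":{"type":"array","items":{"type":"array","items":{"type":"number"}}}},"force":{"type":"number"}},"required":["moves"]}

```bash
mkdir -p pics; ls
python3 - <<'E'
from plant import ctrl
import cv2,numpy as np
np.set_printoptions(precision=4,suppress=True)
print(ctrl.get_state())
for n in("top","side"):
    im=ctrl.read_camera(n); cv2.imwrite(f"pics/{n}0.png",im[:,:,::-1]); print(ctrl.get_calibration(n))
E
```

```text
pics
{'time': 0.0, 'qpos': array([-1.353 ,  0.2872,  1.5782,  0.    ,  1.2786, -0.15  ]), 'dq': array([-0.0007,  0.0014, -0.001 ,  0.0019,  0.0001,  0.0014]), 'joint_efforts': array([  0.0004, -40.598 , -29.2624,  -0.0001,   0.0059,   0.    ]), 'eef_pos': array([ 0.2426, -0.6292,  0.2299]), 'tcp_rot': array([ 0.9831,  0.1829, -0.    , -0.0012]), 'contact_force': array([-0.2775,  0.0715, -0.1175]), 'wrist_torque': array([ 0.0303,  0.0189, -0.0431]), 'opening': 1.0008438250947418}
{'camera_matrix': array([[368.7544,   0.    , 316.5649],
       [  0.    , 368.7544, 195.2909],
       [  0.    ,   0.    ,   1.    ]]), 'cam_to_world': array([[ 0.0284,  0.9928, -0.1163,  0.4967],
       [-0.9996,  0.0277, -0.0079,  0.0818],
       [-0.0046,  0.1165,  0.9932,  1.0221],
       [ 0.    ,  0.    ,  0.    ,  1.    ]])}
{'camera_matrix': array([[494.7991,   0.    , 320.0845],
       [  0.    , 494.7991, 198.8516],
       [  0.    ,   0.    ,   1.    ]]), 'cam_to_world': array([[-0.7579,  0.3878, -0.5246, -0.01  ],
       [-0.6523, -0.4535,  0.6073,  0.7795],
       [-0.0024,  0.8025,  0.5967,  0.7572],
       [ 0.    ,  0.    ,  0.    ,  1.    ]])}
```

View pics/top0.png

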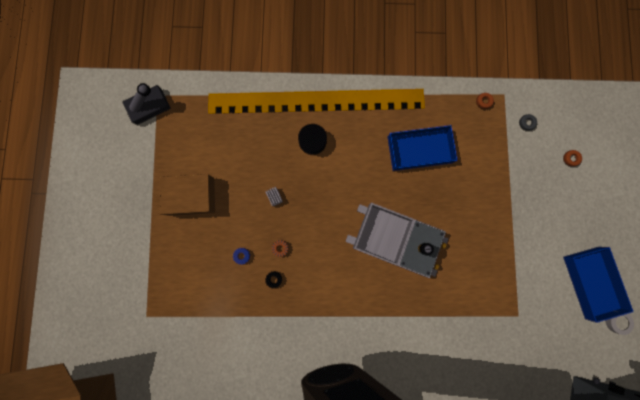

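View pics/side0.png

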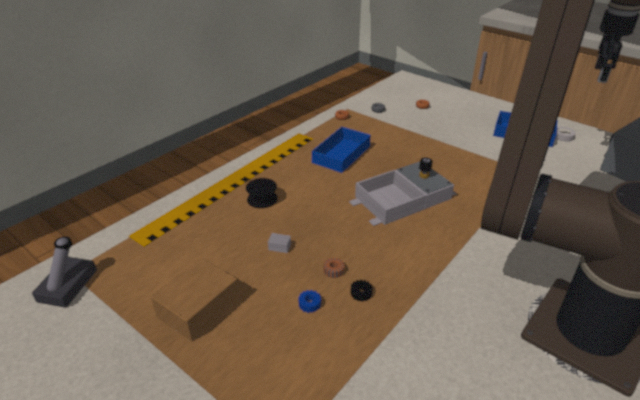

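Top view: copper choke at about (281,249), heatsink (274,197), bay about (383,234), knob (427,249). Side view: choke (334,267), heatsink (279,242), knob (426,163). The blue and black rings are distractors.

```bash
cat > h.py <<'E'
from plant import ctrl
import cv2,numpy as np
np.set_printoptions(precision=4,suppress=True)
def ray(c,uv):
    K,T=c["camera_matrix"],c["cam_to_world"]
    d=np.linalg.solve(K,[uv[0],uv[1],1.]); return T[:3,3],T[:3,:3]@(d*[1,-1,-1])
def onz(c,uv,z):
    o,d=ray(c,uv); return o+d*(z-o[2])/d[2]
def tri(obs):
    A=np.zeros((3,3));b=np.zeros(3);R=[]
    for c,uv in obs:
        o,d=ray(c,uv);d=d/np.linalg.norm(d);P=np.eye(3)-np.outer(d,d);A+=P;b+=P@o;R.append((P,o))
    x=np.linalg.solve(A,b); return x,[np.linalg.norm(P@(x-o)) for P,o in R]
def proj(c,p):
    T=c["cam_to_world"];q=T[:3,:3].T@(np.array(p)-T[:3,3]);v=c["camera_matrix"]@(q*[1,-1,-1]);return v[:2]/v[2]
def grab(n,f):
    c=ctrl.get_calibration(n);im=ctrl.read_camera(n);cv2.imwrite(f"pics/{f}.png",im[:,:,::-1]);return c,im
E
python3 - <<'E'
from h import *
t=ctrl.get_calibration("top");s=ctrl.get_calibration("side")
for n,a,b in(("choke",(281,249),(334,267)),("hs",(274,197),(279,242)),("knob",(427,249),(426,163))):print(n,*tri([(t,a),(s,b)]))
for uv in((370,205),(357,249),(445,230),(433,276)):print(onz(t,uv,.045))
for n,uv in (("spool",(313,139)),("blue",(241,256)),("black",(275,280)),("carton",(210,195))):print(n,onz(t,uv,.02))
a=cv2.imread("pics/top0.png");b=cv2.imread("pics/side0.png")
o=np.vstack([cv2.resize(a[180:300,225:465],None,fx=3,fy=3,interpolation=2)[:300,:],cv2.resize(b[150:310,260:460],(720,290),interpolation=2)])
cv2.imwrite("pics/c.png",cv2.resize(a[180:300,225:465],None,fx=3.3,fy=3.3,interpolation=2))
E
```

```text
choke [0.466  0.1828 0.008 ] [np.float64(0.0005038135766571415), np.float64(0.0005038135766571488)]
hs [0.607  0.2069 0.0142] [np.float64(0.00024128308004652622), np.float64(0.00024128308004668587)]
knob [ 0.4777 -0.1926  0.0846] [np.float64(0.0008891181087847651), np.float64(0.0008891181087847221)]
[ 0.5892 -0.0532  0.045 ]
[ 0.4724 -0.0204  0.045 ]
[ 0.5286 -0.2513  0.045 ]
[ 0.4086 -0.2188  0.045 ]
spool [0.7717 0.1042 0.02  ]
blue [0.4443 0.288  0.02  ]
black [0.3838 0.1941 0.02  ]
carton [0.6068 0.3817 0.02  ]
```

View pics/c.png

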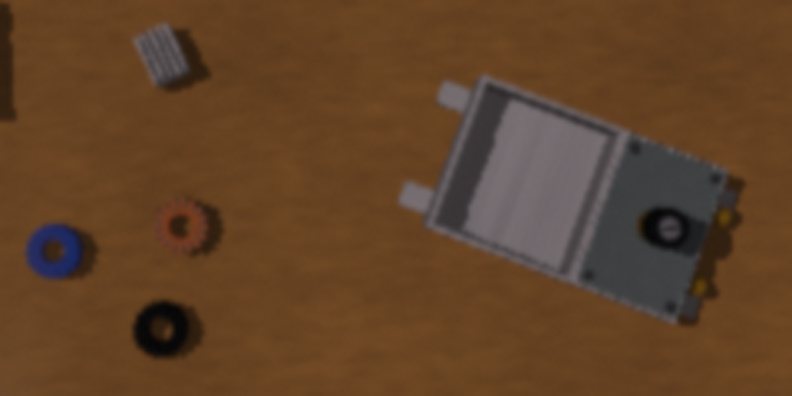

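Enclosure yaw is about -17° and the bay centre about (0.51,-0.093). The heatsink's long axis is about 25°, near the tool's present yaw, so I'll fly to a hover over both parts.

apply_moves(moves=[[[0.032,-0.036,0,0,0,0,-1],[0.032,-0.036,0,0,0,0,-1],[0.032,-0.036,0,0,0,0,-1],[0.032,-0.036,0,0,0,0,-1],[0.032,-0.036,0,0,0,0,-1],[0.032,-0.036,0,0,0,0,-1],[0.032,-0.036,0,0,0,0,-1],[0.032,-0.036,0,0,0,0,-1],[0.032,-0.036,0,0,0,0,-1],[0.032,-0.036,0,0,0,0,-1],[0.032,-0.036,0,0,0,0,-1],[0.032,-0.036,0,0,0,0,-1]]], force=30)

```text
time: 1.3
eef_pos: [0.4481, -0.0723, 0.225]
tcp_rot: [0.984, 0.176, -0.001, -0.005]
contact_force: [1.0, -0.4, 0.3]
opening: 1.0
```

apply_moves(moves=[[[0.032,-0.036,0,0,0,0,-1],[0.032,-0.036,0,0,0,0,-1],[0.032,-0.036,0,0,0,0,-1],[0.032,-0.036,0,0,0,0,-1],[0.032,-0.036,0,0,0,0,-1],[0.015,-0.017,0,0,0,0,-1],[0,0,0,0,0,0,-1],[0,0,0,0,0,0,-1]]])

```text
time: 2.1
eef_pos: [0.5433, 0.1895, 0.2239]
tcp_rot: [0.983, 0.181, -0.003, -0.005]
contact_force: [-0.5, -0.1, -0.3]
opening: 0.999
```

Run:
```python
from h import *
c,im=grab("wrist","w1");print(ctrl.get_state()["eef_pos"],c)
for p in((.466,.183,.018),(.607,.207,.026)):print(proj(c,p))
import json;json.dump({k:v.tolist() for k,v in c.items()},open("w1.json","w"))
```

```text
[0.5432 0.1891 0.2238] {'camera_matrix': array([[335.0142,   0.    , 324.7697],
       [  0.    , 335.0142, 203.1633],
       [  0.    ,   0.    ,   1.    ]]), 'cam_to_world': array([[ 0.3557,  0.8812,  0.3112,  0.625 ],
       [-0.9345,  0.3394,  0.1071,  0.218 ],
       [-0.0112, -0.329 ,  0.9443,  0.3676],
       [ 0.    ,  0.    ,  0.    ,  1.    ]])}
[307.3678 235.4828]
[332.6285 108.7758]
```

View pics/w1.png

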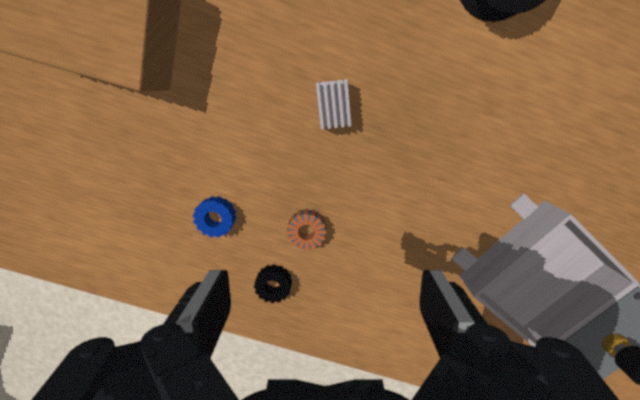

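Wrist view: choke at (306,230), heatsink top (317,82)-(350,127) centred near (334,104), nothing else between.

Run:
```python
from h import *
import json
c={k:np.array(v) for k,v in json.load(open("w1.json")).items()}
t=ctrl.get_calibration("top");s=ctrl.get_calibration("side")
im=cv2.imread("pics/w1.png").astype(int)
def blob(m,x0,x1,y0,y1):
    k=np.zeros(m.shape,np.uint8);k[y0:y1,x0:x1]=m[y0:y1,x0:x1];k=cv2.morphologyEx(k,cv2.MORPH_CLOSE,np.ones((7,7)))
    q=max(cv2.findContours(k,0,2)[0],key=cv2.contourArea);return q
sat=im.max(2)-im.min(2)
q=blob(((sat<45)&(im.max(2)>75)).astype(np.uint8),305,365,70,140);r=cv2.minAreaRect(q);print("hs",r,cv2.boundingRect(q))
bx=cv2.boxPoints(r);P=[onz(c,p,.026)[:2] for p in bx];print(np.array(P),np.mean(P,0))
for i in range(2):
    d=P[i+1]-P[i];print(np.linalg.norm(d),np.degrees(np.arctan2(d[1],d[0])))
print("choke",onz(c,(306,230),.013)); print(tri([(c,(306,230)),(t,(281,249)),(s,(334,267))]),tri([(c,r[0]),(t,(274,197)),(s,(279,242))]))
st=ctrl.get_state();print(st["eef_pos"],st["tcp_rot"])
```

```text
hs ((338.03656005859375, 105.32926940917969), (51.019371032714844, 39.976219177246094), 83.6598129272461) (316, 79, 45, 52)
[[0.624  0.2314]
 [0.6412 0.1973]
 [0.5993 0.1738]
 [0.581  0.2095]] [0.6114 0.203 ]
0.03817328117192228 -63.20975826282943
0.048061412906777616 -150.7289168161695
choke [0.4697 0.1863 0.013 ]
(array([0.4663, 0.1838, 0.0075]), [np.float64(0.0021462266454229796), np.float64(0.001479427142924875), np.float64(0.000915265264241636)]) (array([0.6093, 0.2049, 0.0117]), [np.float64(0.0031203783271155964), np.float64(0.00306895343860731), np.float64(0.00017478396572259735)])
[0.5432 0.1891 0.2238] [ 0.9835  0.1806 -0.0025 -0.0055]
```

apply_moves(moves=[[[0.035,0.004,0.03,0,0,0,-0.2],[0.035,0.004,0.03,0,0,0,-0.2],[0,0,0.03,0,0,-5,-0.2],[0,0,0.03,0,0,0,-0.2],[0,0,0,0,0,0,-0.2],[0,0,0,0,0,0,-0.2]]])

```text
time: 2.75
eef_pos: [0.6141, 0.1987, 0.1038]
tcp_rot: [0.976, 0.22, -0.0, -0.005]
contact_force: [-1.2, 0.4, 0.2]
opening: 0.6
```

```bash
cat >> h.py <<'E'
from scipy.spatial.transform import Rotation as Ro
def rel(xyz,yaw=None):
    st=ctrl.get_state();R=Ro.from_quat(st["tcp_rot"]);M=R.as_matrix()
    y0=np.degrees(np.arctan2(M[1,0],M[0,0]));yaw=y0 if yaw is None else yaw
    T=Ro.from_euler("z",yaw,degrees=True)*Ro.from_euler("x",180,degrees=True)
    d=np.array(xyz)-st["eef_pos"]
    print("t",st["time"],"pos",st["eef_pos"],"yaw",round(y0,2),"q6",st["qpos"][5],"open",st["opening"],"F",st["contact_force"])
    print(" rel shift",M.T@d,"turn",(R.inv()*T).as_rotvec(degrees=True)," shift after turn",T.as_matrix().T@d)
E
python3 - <<'E'
from h import *
rel((.611,.206,.005),26)
c,im=grab("wrist","w2")
cv2.imwrite("pics/w2.png",cv2.resize(im[:,:,::-1][100:400,120:520],None,fx=1.8,fy=1.8))
print(proj(c,(.611,.206,.026)))
E
```

```text
t 2.75 pos [0.6141 0.1987 0.1038] yaw 25.39 q6 1.2748975992772653 open 0.6004243034441437 F [-1.1876  0.3916  0.2148]
 rel shift [ 0.0001 -0.007   0.0988] turn [-0.5042 -0.116  -0.6078]  shift after turn [ 0.0004 -0.0079  0.0988]
[313.173  215.6232]
```

View pics/w2.png

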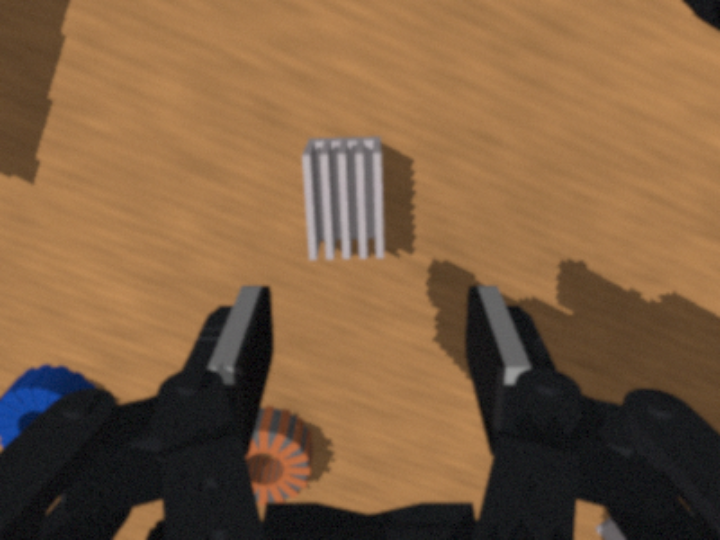

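apply_moves(moves=[[[0,-0.008,0,-0.5,0,-2.6,-0.2],[0.002,-0.001,0.03,0,0,0,-0.2],[0,0,0.03,0,0,0,-0.2],[0,0,0.025,0,0,0,-0.2],[0,0,0.008,0,0,0,-0.2],[0,0,0,0,0,0,-0.2]]])

```text
time: 3.4
eef_pos: [0.6198, 0.211, 0.0239]
tcp_rot: [0.969, 0.247, 0.013, 0.001]
contact_force: [1.0, -0.3, 0.5]
opening: 0.598
```

Run:
```python
from h import *
rel((.6118,.2075,.004),28)
```

```text
t 3.4 pos [0.6198 0.211  0.0239] yaw 28.6 q6 1.2458901992447455 open 0.597976899415924 F [ 0.9998 -0.2786  0.4629]
 rel shift [-0.0092 -0.0009  0.0197] turn [ 0.5135 -1.4276  0.5972]  shift after turn [-0.0088 -0.0007  0.0199]
```

apply_moves(moves=[[[-0.009,-0.001,0.005,0.5,-1.4,0.6,-0.2],[0,0,0.012,0,0,0,-0.2],[0,0,0,0,0,0,-0.2]]])

```text
time: 3.7
eef_pos: [0.6137, 0.2083, 0.0107]
tcp_rot: [0.97, 0.242, 0.003, 0.0]
contact_force: [0.4, 1.1, -0.3]
opening: 0.599
```

Run:
```python
from h import *
rel((.6118,.2075,.004),28)
```

```text
t 3.7 pos [0.6137 0.2083 0.0107] yaw 28.04 q6 1.2525776416329368 open 0.5987739065786526 F [ 0.3962  1.0639 -0.3239]
 rel shift [-0.0021 -0.0002  0.0067] turn [ 0.1155 -0.3253  0.036 ]  shift after turn [-0.002  -0.0002  0.0067]
```

apply_moves(moves=[[[-0.002,0,0.007,0,-0.3,0,-0.2],[0,0,0,0,0,0,0.6],[0,0,0,0,0,0,1],[0,0,0,0,0,0,1],[0,0,0,0,0,0,1],[0,0,0,0,0,0,1],[0,0,0,0,0,0,1]]], force=35)

```text
time: 4.4
eef_pos: [0.6133, 0.2074, 0.0048]
tcp_rot: [0.97, 0.242, 0.002, 0.001]
contact_force: [0.1, 0.7, -0.5]
opening: 0.348
```

Gripped (30 mm). Lift and carry it to the bay.

apply_moves(moves=[[[0,0,-0.03,0,0,0,1],[0,0,-0.045,0,0,0,1],[0,0,-0.045,0,0,0,1],[-0.03,0.034,-0.01,0,0,0,1],[-0.03,0.034,0,0,0,0,1],[-0.03,0.034,0,0,0,0,1],[-0.03,0.034,0,0,0,0,1],[-0.03,0.034,0,0,0,0,1],[-0.03,0.034,0,0,0,0,1],[-0.015,0.017,0,0,0,0,1],[0,0,0,0,0,8,1],[0,0,0,0,0,8,1]]])

```text
time: 5.6
eef_pos: [0.5417, -0.0901, 0.141]
tcp_rot: [0.995, 0.102, 0.003, 0.003]
contact_force: [0.3, 0.3, 0.1]
opening: 0.338
```

apply_moves(moves=[[[0,0,0,0,0,8,1],[0,0,0,0,0,8,1],[0,0,0,0,0,8,1],[0,0,0,0,0,0,1],[0,0,0,0,0,0,1]]])

```text
time: 6.1
eef_pos: [0.5405, -0.0911, 0.1404]
tcp_rot: [0.993, -0.116, 0.003, 0.002]
contact_force: [-0.5, 0.6, -0.5]
opening: 0.344
```

Run:
```python
from h import *
rel((.5397,-.1018,.07),-17)
c,im=grab("wrist","w3"); grab("top","t3")
a=cv2.imread("pics/t3.png")
cv2.imwrite("pics/m3.png",np.vstack([im[:,:,::-1],cv2.resize(a[190:290,330:490],None,fx=4,fy=4)])[:800])
b=np.array([.511,-.093]);X=np.array([.956,-.292]);Y=np.array([.292,.956])
for dx,dy in((-.065,.061),(.065,.061),(.065,-.057),(-.065,-.057)):print(proj(c,(*(b+dx*X+dy*Y),.045)))
```

```text
t 6.1 pos [ 0.5405 -0.0911  0.1404] yaw -13.34 q6 1.4541414524511362 open 0.3435385225055612 F [-0.4993  0.6185 -0.4574]
 rel shift [0.0013 0.0104 0.0705] turn [ 0.1771 -0.348   3.6604]  shift after turn [0.0024 0.0105 0.0704]
[258.2062 308.0518]
[258.1326 155.6758]
[420.3291 165.7137]
[396.8328 315.1741]
```

View pics/w3.png

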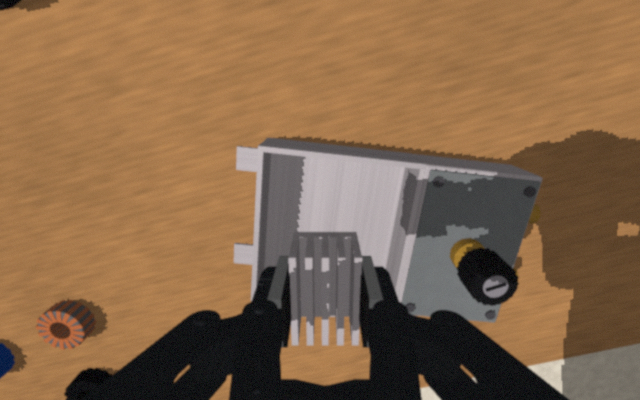

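Wrist view: heatsink well held; bay's far outer corner at (260,147), far cover corner (541,178), knob top (495,287).

Run:
```python
from h import *
c=ctrl.get_calibration("wrist");t=ctrl.get_calibration("top");s=ctrl.get_calibration("side")
A=onz(c,(261,147),.045);B=onz(c,(541,178),.048);k=tri([(c,(495,287)),(t,(427.4,249)),(s,(426,158))])
d=(A-B)[:2];print(A,B,np.linalg.norm(d),np.degrees(np.arctan2(-d[0],d[1])));print("knob",k,onz(c,(495,287),.094))
for yaw in(-16,-17,-18):
    X=np.array([np.cos(np.radians(yaw)),np.sin(np.radians(yaw))]);Y=np.array([-X[1],X[0]])
    print(yaw,A[:2]-.065*X-.061*Y,B[:2]-.065*X+.149*Y,k[0][:2]+.105*Y)
rel((.5397,-.1018,.07),-17)
```

```text
[ 0.5965 -0.0575  0.045 ] [ 0.5278 -0.2502  0.048 ] 0.20456431375054343 -19.643583848249374
knob (array([ 0.4791, -0.1902,  0.0983]), [np.float64(0.0017533470342902704), np.float64(0.0011800731769046526), np.float64(0.002201494318094261)]) [ 0.478  -0.1912  0.094 ]
-16 [ 0.5172 -0.0982] [ 0.5064 -0.089 ] [ 0.5081 -0.0893]
-17 [ 0.5165 -0.0968] [ 0.5092 -0.0887] [ 0.5098 -0.0898]
-18 [ 0.5159 -0.0954] [ 0.512  -0.0884] [ 0.5116 -0.0904]
t 6.2 pos [ 0.5405 -0.0911  0.1405] yaw -13.38 q6 1.4549553504211088 open 0.3402481045514351 F [-0.3114  0.5078  0.2529]
 rel shift [0.0012 0.0104 0.0705] turn [ 0.1797 -0.3504  3.6172]  shift after turn [0.0023 0.0105 0.0705]
```

apply_moves(moves=[[[0,0.01,0,0.2,-0.3,4.6,1],[0.002,0,0.03,0,0,0,1],[0,0,0.03,0,0,0,1],[0,0,0.015,0,0,0,1],[0,0,0,0,0,0,1]]])

```text
time: 6.7
eef_pos: [0.5421, -0.1021, 0.0653]
tcp_rot: [0.988, -0.154, 0.003, 0.0]
contact_force: [-0.3, -0.7, -0.4]
opening: 0.343
```

Run:
```python
from h import *
rel((.5396,-.1007,.011),-18)
```

```text
t 6.7 pos [ 0.5421 -0.1021  0.0653] yaw -17.66 q6 1.5081266709667651 open 0.3432484640610086 F [-0.2764 -0.7055 -0.4479]
 rel shift [-0.0032 -0.0006  0.0543] turn [-0.0161 -0.3391  0.3389]  shift after turn [-0.0028 -0.0006  0.0543]
```

apply_moves(moves=[[[-0.002,0,0.02,0,-0.3,0.3,1],[-0.001,0,0.02,0,0,0,1],[0,0,0.009,0,0,0,1],[0,0,0.003,0,0,0,1],[0,0,0,0,0,0,1]]])

```text
time: 7.2
eef_pos: [0.5428, -0.1022, 0.0162]
tcp_rot: [0.988, -0.154, 0.004, 0.001]
contact_force: [1.3, 0.6, -0.9]
opening: 0.342
```

Run:
```python
from h import *
rel((.5396,-.1007,.010),-18)
```

```text
t 7.2 pos [ 0.5428 -0.1022  0.0162] yaw -17.7 q6 1.5095143950154564 open 0.34238642521606233 F [ 1.3273  0.6413 -0.868 ]
 rel shift [-0.0036 -0.0005  0.0062] turn [ 0.0056 -0.4173  0.2951]  shift after turn [-0.0035 -0.0005  0.0062]
```

apply_moves(moves=[[[-0.002,0,0.004,0,-0.4,0,1],[-0.001,0,0.003,0,0,0,1],[0,0,0,0,0,0,1]]])

```text
time: 7.5
eef_pos: [0.5418, -0.1019, 0.0114]
tcp_rot: [0.988, -0.154, 0.002, 0.001]
contact_force: [0.9, -0.6, -0.8]
opening: 0.345
```

apply_moves(moves=[[[0,0,0.002,0,0,0,1],[0,0,0,0,0,0,0.2],[0,0,0,0,0,0,0],[0,0,0,0,0,0,0],[0,0,0,0,0,0,0],[0,0,-0.03,0,0,0,0],[0,0,-0.04,0,0,0,0],[0,0,-0.05,0,0,0,-0.3],[0,0,0,0,0,0,-0.3]]])

```text
time: 8.4
eef_pos: [0.541, -0.1017, 0.1328]
tcp_rot: [0.988, -0.154, 0.001, 0.0]
contact_force: [0.7, -0.6, 0.8]
opening: 0.647
```

Run:
```python
from h import *
rel((.4675,.1845,.12),0)
```

```text
t 8.4 pos [ 0.541  -0.1017  0.1328] yaw -17.67 q6 1.5092422299973463 open 0.6469043323036403 F [ 0.7082 -0.6204  0.8001]
 rel shift [-0.1569 -0.2504  0.0124] turn [  0.0319  -0.1179 -17.6747]  shift after turn [-0.0735 -0.2862  0.0128]
```

apply_moves(moves=[[[-0.026,-0.042,0,0,0,0,-0.6],[-0.026,-0.042,0,0,0,0,-0.6],[-0.026,-0.042,0,0,0,0,-0.6],[-0.026,-0.042,0,0,0,0,-0.6],[-0.026,-0.042,0,0,0,0,-0.6],[-0.026,-0.04,0,0,0,0,-0.6],[0,0,0,0,0,0,-0.6],[0,0,0,0,0,0,-0.6]]])

```text
time: 9.2
eef_pos: [0.4693, 0.1912, 0.1348]
tcp_rot: [0.988, -0.155, 0.007, 0.0]
contact_force: [-0.1, -0.0, -1.3]
opening: 0.798
```

Run:
```python
from h import *
rel((.4675,.1845,.004),-18)
c,im=grab("wrist","w4")
print(proj(c,(.4675,.1845,.018)),proj(c,(.4675,.1845,0)))
b=im.astype(int);m=((b[...,0]>b[...,2]+35)&(b[...,0]>110)&(b[...,1]<b[...,0]*.62)).astype(np.uint8)
n,l,s,ce=cv2.connectedComponentsWithStats(cv2.morphologyEx(m,cv2.MORPH_CLOSE,np.ones((5,5))));o=np.argsort(-s[:,4])[:4];print(s[o],ce[o])
```

```text
t 9.2 pos [0.4693 0.1912 0.1348] yaw -17.89 q6 2.075293912846085 open 0.798456279394335 F [-0.0696 -0.0286 -1.3299]
 rel shift [-0.0016  0.0071  0.1307] turn [-0.1002 -0.8315  0.1079]  shift after turn [0.0003 0.0069 0.1308]
[334.0273 200.5054] [333.5259 194.2118]
[[     0      0    640    400 254486]
 [   305    172     54     52   1514]] [[319.4251 199.5123]
 [332.0958 197.4273]]
```

View pics/w4.png

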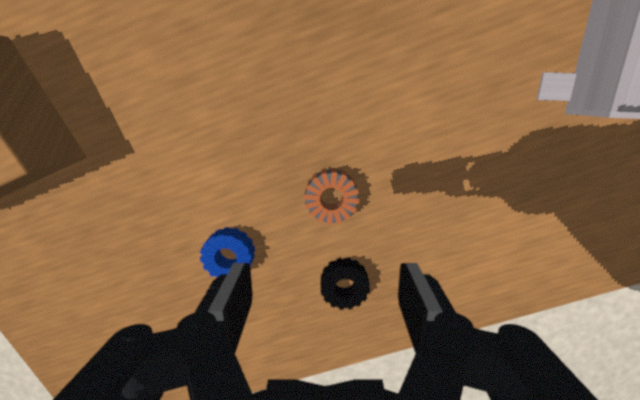

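Wrist view: choke centred at (332,198), with the blue ring (228,253) and black ring (346,283) clear of the finger paths.

apply_moves(moves=[[[0.002,0.005,0.02,0,-0.8,0,-0.6],[0,0,0.035,0,0,0,-0.5],[0,0,0.035,0,0,0,-0.5],[0,0,0.02,0,0,0,-0.5],[0,0,0,0,0,0,-0.5]]])

```text
time: 9.75
eef_pos: [0.4756, 0.1786, 0.0234]
tcp_rot: [0.987, -0.162, 0.003, -0.002]
contact_force: [-0.7, -0.2, -1.4]
opening: 0.748
```

Run:
```python
from h import *
rel((.470,.1855,.004),-18)
```

```text
t 9.75 pos [0.4756 0.1786 0.0234] yaw -18.59 q6 2.053452241050581 open 0.7483722874809843 F [-0.6891 -0.2462 -1.399 ]
 rel shift [-0.0077 -0.0046  0.0193] turn [-0.2318 -0.3469 -0.5914]  shift after turn [-0.0075 -0.0048  0.0194]
```

apply_moves(moves=[[[-0.008,-0.005,0.004,0,-0.3,0,-0.5],[0,0,0.008,0,0,0,-0.5],[0,0,0,0,0,0,-0.5]]])

```text
time: 10.05
eef_pos: [0.4717, 0.1844, 0.0125]
tcp_rot: [0.987, -0.164, 0.002, -0.002]
contact_force: [-0.2, -0.6, -0.0]
opening: 0.75
```

Run:
```python
from h import *
rel((.470,.1855,.003),-18)
```

```text
t 10.05 pos [0.4717 0.1844 0.0125] yaw -18.85 q6 2.067101645819069 open 0.7500993972034335 F [-0.1925 -0.6018 -0.0129]
 rel shift [-0.002  -0.0004  0.0095] turn [-0.3086 -0.1817 -0.8453]  shift after turn [-0.0019 -0.0005  0.0095]
```

apply_moves(moves=[[[-0.002,0,0.006,0,0,0,-0.5],[0,0,0.003,0,0,0,0.2],[0,0,0,0,0,0,1],[0,0,0,0,0,0,1],[0,0,0,0,0,0,1],[0,0,0,0,0,0,1]]], force=35)

```text
time: 10.65
eef_pos: [0.4719, 0.1859, 0.0056]
tcp_rot: [0.987, -0.163, 0.005, -0.003]
contact_force: [0.3, -0.3, -0.9]
opening: 0.487
```

apply_moves(moves=[[[0,0,-0.03,0,0,0,1],[0,0,-0.04,0,0,0,1],[0,0,-0.04,0,0,0,1],[0.016,0.042,0,0,0,0,1],[0.016,0.042,0,0,0,0,1],[0.016,0.042,0,0,0,0,1],[0.016,0.042,0,0,0,0,1],[0.016,0.042,0,0,0,0,1],[0.016,0.04,0,0,0,0,1],[0,0,0,0,0,0,1],[0,0,0,0,0,0,1]]])

```text
time: 11.75
eef_pos: [0.4822, -0.0915, 0.1205]
tcp_rot: [0.987, -0.161, 0.007, -0.002]
contact_force: [0.5, 1.0, -0.9]
opening: 0.489
```

Run:
```python
from h import *
rel((.4845,-.083,.012),-18)
grab("wrist","w5")
```

```text
t 11.75 pos [ 0.4822 -0.0915  0.1205] yaw -18.53 q6 1.490899087542848 open 0.48857276079408374 F [ 0.5437  1.0344 -0.936 ]
 rel shift [-0.002  -0.0081  0.1085] turn [-0.3713 -0.7731 -0.5238]  shift after turn [-0.0004 -0.0088  0.1085]
```

View pics/w5.png

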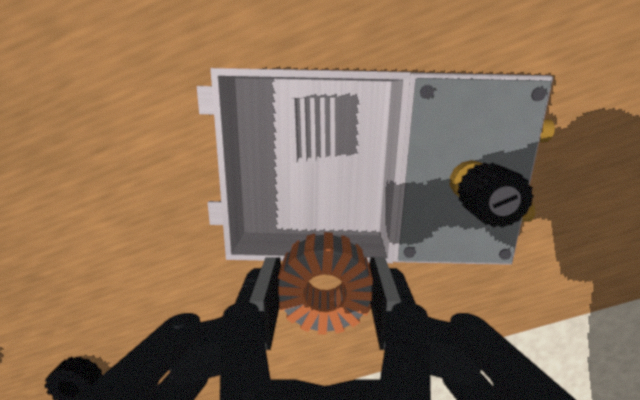

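Wrist view: choke held across its outside; heatsink upright in the bay at (316,128); rim outer corners (213,69) and (228,258); knob top (505,200).

Run:
```python
from h import *
c=ctrl.get_calibration("wrist")
a=onz(c,(213,69),.045);b=onz(c,(228,259),.045);print(a,b,(a+b)/2,np.linalg.norm(a-b));d=a-b;yaw=np.arctan2(d[1],d[0]);print(np.degrees(yaw))
Y=np.array([-np.sin(yaw),np.cos(yaw)]);print("bay",((a+b)/2)[:2]-.061*Y)
print("hs",onz(c,(316,128),.031),"knob",onz(c,(505,200),.095),onz(c,(551,75),.048),onz(c,(514,263),.048))
```

```text
[ 0.5975 -0.0563  0.045 ] [ 0.475  -0.0127  0.045 ] [ 0.5363 -0.0345  0.045 ] 0.12998922660378195
-19.59360903900482
bay [ 0.5158 -0.092 ]
hs [ 0.5427 -0.1039  0.031 ] knob [ 0.4806 -0.1912  0.095 ] [ 0.5289 -0.2501  0.048 ] [ 0.4081 -0.2099  0.048 ]
```

apply_moves(moves=[[[0.002,-0.01,0.02,-0.4,-0.8,0,1],[0,0,0.025,0,0,0,1],[0,0,0.015,0,0,0,1],[0,0,0,0,0,0,1]]])

```text
time: 12.2
eef_pos: [0.4884, -0.0767, 0.0597]
tcp_rot: [0.988, -0.157, 0.001, 0.0]
contact_force: [-0.7, -0.4, -1.2]
opening: 0.488
```

Run:
```python
from h import *
rel((.4885,-.083,.012),-19)
```

```text
t 12.2 pos [ 0.4884 -0.0767  0.0597] yaw -18.04 q6 1.524877294195652 open 0.487974565475518 F [-0.6643 -0.4446 -1.2335]
 rel shift [0.002  0.006  0.0477] turn [ 0.0241 -0.0702  0.9601]  shift after turn [0.0021 0.0059 0.0477]
```

apply_moves(moves=[[[0.001,0.006,0.015,0,0,0.8,1],[0,0,0.018,0,0,0,1],[0,0,0.008,0,0,0,1],[0,0,0,0,0,0,1]]])

```text
time: 12.6
eef_pos: [0.4891, -0.0786, 0.02]
tcp_rot: [0.987, -0.16, 0.002, 0.0]
contact_force: [0.4, 0.6, -0.2]
opening: 0.488
```

Run:
```python
from h import *
rel((.4885,-.083,.011),-19)
```

```text
t 12.6 pos [ 0.4891 -0.0786  0.02  ] yaw -18.43 q6 1.5278265120035481 open 0.4877473178188563 F [ 0.4234  0.6355 -0.2378]
 rel shift [0.0008 0.0044 0.009 ] turn [-0.0016 -0.2152  0.5653]  shift after turn [0.0009 0.0044 0.009 ]
```

apply_moves(moves=[[[0,0.003,0.006,0,0,0,1],[0,0,0.004,0,0,0,1],[0,0,0,0,0,0,1]]])

```text
time: 12.9
eef_pos: [0.4897, -0.0813, 0.0115]
tcp_rot: [0.987, -0.159, 0.004, 0.001]
contact_force: [0.1, 0.3, -0.8]
opening: 0.489
```

apply_moves(moves=[[[0,0,0.0015,0,0,0,1],[0,0,0,0,0,0,0],[0,0,0,0,0,0,-0.2],[0,0,0,0,0,0,-0.2],[0,0,0,0,0,0,-0.2],[0,0,-0.03,0,0,0,-0.2],[0,0,-0.04,0,0,0,-0.2],[0,0,-0.05,0,0,0,-0.2],[0,0,-0.02,0,0,0,-0.2],[0,0,0,0,0,0,-0.2]]])

```text
time: 13.9
eef_pos: [0.4886, -0.0813, 0.1554]
tcp_rot: [0.987, -0.16, 0.003, 0.001]
contact_force: [-0.3, 0.1, -0.1]
opening: 0.599
```

Run:
```python
from h import *
rel((.480,-.191,.15),-18)
c,im=grab("wrist","w6");rel((.480,-.191,.15),-18);print(proj(c,(.480,-.191,.096)))
```

```text
t 13.9 pos [ 0.4886 -0.0813  0.1554] yaw -18.38 q6 1.5213718731533634 open 0.599114449870294 F [-0.2912  0.0816 -0.1282]
 rel shift [0.0264 0.1068 0.0056] turn [ 0.0049 -0.3848 -0.3816]  shift after turn [0.0257 0.107  0.0054]
t 13.95 pos [ 0.4882 -0.0811  0.1542] yaw -18.39 q6 1.5213997228419005 open 0.6009369455314943 F [-0.2953  0.4476  0.2232]
 rel shift [0.0269 0.1068 0.0043] turn [ 0.     -0.2938 -0.3867]  shift after turn [0.0262 0.107  0.0042]
[494.4054 188.1458]
```

View pics/w6.png

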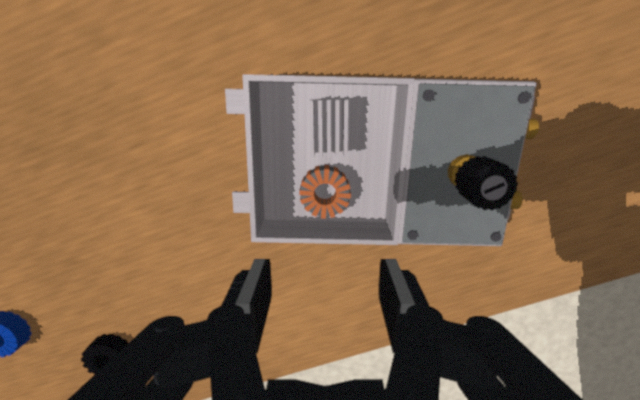

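Wrist view: heatsink (330,125) and choke (325,193) both lie in the bay; knob top (494,187), as predicted. Next, over the knob.

apply_moves(moves=[[[0.009,0.037,0,0,0,0,-0.2],[0.009,0.037,0,0,0,0,-0.2],[0.008,0.033,0,0,0,0,-0.2],[0,0,0,0,0,0,-0.2],[0,0,0,0,0,0,-0.2]]])

```text
time: 14.45
eef_pos: [0.4747, -0.191, 0.1443]
tcp_rot: [0.987, -0.159, -0.004, -0.003]
contact_force: [-0.3, 0.0, -0.3]
opening: 0.597
```

Run:
```python
from h import *
rel((.480,-.191,.066),-18)
c,im=grab("wrist","w7");print(proj(c,(.480,-.191,.096)))
g=cv2.resize(im[:,:,::-1][100:320,190:450],None,fx=3,fy=2.7);cv2.imwrite("pics/w7c.png",g)
```

```text
t 14.45 pos [ 0.4747 -0.191   0.1443] yaw -18.25 q6 1.306676310631231 open 0.5971520962820929 F [-0.2702  0.0494 -0.2917]
 rel shift [ 0.0057 -0.0013  0.0783] turn [-0.2295  0.486  -0.2485]  shift after turn [ 0.005  -0.0016  0.0783]
[323.3174 225.1762]
```

View pics/w7c.png

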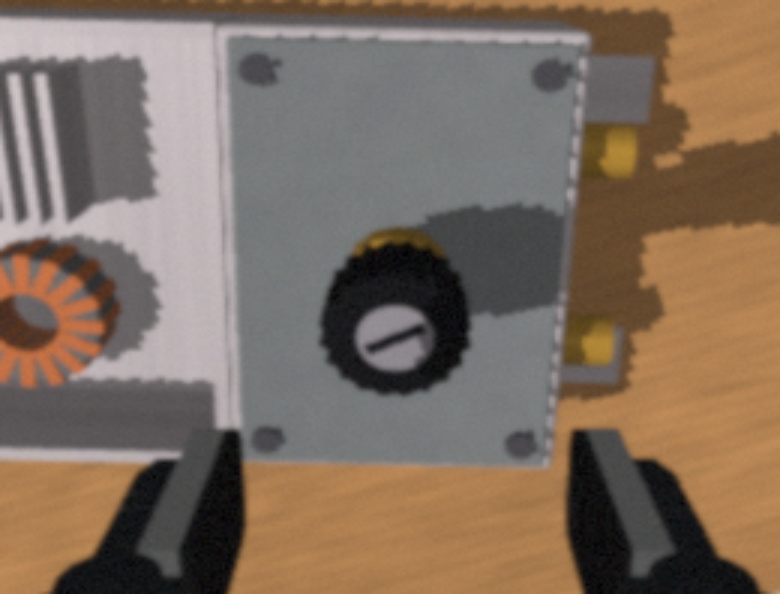

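Knob top at (322,225) in the full image, against a prediction of (323,225). Descend on it.

apply_moves(moves=[[[0.006,-0.001,0.02,-0.2,0.5,0,-0.2],[0,0,0.03,0,0,0,-0.2],[0,0,0.015,0,0,0,-0.2],[0,0,0,0,0,0,-0.2]]])

```text
time: 14.9
eef_pos: [0.4801, -0.1865, 0.0746]
tcp_rot: [0.988, -0.156, -0.001, -0.001]
contact_force: [-0.1, 0.3, 0.2]
opening: 0.601
```

Run:
```python
from h import *
rel((.480,-.191,.066),-18)
```

```text
t 14.9 pos [ 0.4801 -0.1865  0.0746] yaw -17.93 q6 1.3148951946427978 open 0.6013617258351839 F [-0.0928  0.272   0.2147]
 rel shift [0.0013 0.0043 0.0086] turn [-0.1036  0.1707  0.067 ]  shift after turn [0.0013 0.0043 0.0086]
```

apply_moves(moves=[[[0.001,0.004,0.008,0,0,0,-0.2],[0,0,0,0,0,0,0.3],[0,0,0,0,0,0,1],[0,0,0,0,0,0,1],[0,0,0,0,0,0,1],[0,0,0,0,0,0,1]]], force=30)

```text
time: 15.5
eef_pos: [0.4799, -0.19, 0.0671]
tcp_rot: [0.988, -0.154, -0.001, -0.0]
contact_force: [0.7, -0.7, -3.3]
opening: 0.343
```

Run:
```python
from h import *
rel((.480,-.191,.066),-18);print(ctrl.get_state()["wrist_torque"])
```

```text
t 15.5 pos [ 0.4799 -0.19    0.0671] yaw -17.75 q6 1.30767441914138 open 0.3427742038925383 F [ 0.6504 -0.6918 -3.3083]
 rel shift [0.0004 0.0009 0.0011] turn [0.0036 0.148  0.2515]  shift after turn [0.0004 0.0009 0.0011]
[-0.0996 -0.0335  0.0035]
```

apply_moves(moves=[[[0,0,0,0,0,-6,1],[0,0,0,0,0,-6,1],[0,0,0,0,0,-6,1],[0,0,0,0,0,-6,1],[0,0,0,0,0,-6,1],[0,0,0,0,0,-6,1],[0,0,0,0,0,-6,1],[0,0,0,0,0,0,1]]])

```text
time: 16.3
eef_pos: [0.4798, -0.1894, 0.0673]
tcp_rot: [0.975, 0.223, -0.0, -0.001]
contact_force: [0.1, -1.4, -3.5]
opening: 0.335
```

```bash
cat > s.py <<'E'
from h import *
st=ctrl.get_state();M=Ro.from_quat(st["tcp_rot"]).as_matrix();rel((.480,-.191,st["eef_pos"][2]))
print("tilt deg",np.degrees(M[:2,2]),"tau",st["wrist_torque"],"eff6",st["joint_efforts"][5])
E
python3 s.py
```

```text
t 16.3 pos [ 0.4798 -0.1894  0.0673] yaw 25.82 q6 0.5462442396151719 open 0.33480742344344133 F [ 0.1338 -1.3624 -3.5349]
 rel shift [-0.0005  0.0015 -0.    ] turn [-0.1339  0.0242 -0.    ]  shift after turn [-0.0005  0.0015  0.    ]
tilt deg [-0.0801  0.11  ] tau [-0.0718  0.0291 -0.0194] eff6 -0.2555287443101406
```

apply_moves(moves=[[[0,0,0,0,0,-4,1],[0,0,0,0,0,-4,1],[0,0,0,0,0,-4,1],[0,0,0,0,0,-4,1]]])

```text
time: 16.7
eef_pos: [0.4797, -0.1892, 0.0666]
tcp_rot: [0.934, 0.357, -0.0, -0.001]
contact_force: [1.9, -1.0, -4.4]
opening: 0.337
```

```bash
python3 s.py
```

```text
t 16.7 pos [ 0.4797 -0.1892  0.0666] yaw 41.8 q6 0.26708348455920305 open 0.33717982042923544 F [ 1.8538 -1.0159 -4.4186]
 rel shift [-0.0009  0.0015 -0.    ] turn [-0.1175 -0.0351  0.    ]  shift after turn [-0.0009  0.0015  0.    ]
tilt deg [-0.0522  0.111 ] tau [-0.1283 -0.0423  0.0309] eff6 0.3482966311275959
```

apply_moves(moves=[[[0,0,0,0,0,-4,1],[0,0,0,0,0,-4,1],[0,0,0,0,0,-4,1]]])

```text
time: 17.0
eef_pos: [0.4795, -0.1892, 0.0658]
tcp_rot: [0.892, 0.453, 0.0, -0.001]
contact_force: [0.6, -1.2, -4.6]
opening: 0.34
```

```bash
python3 s.py
```

```text
t 17.0 pos [ 0.4795 -0.1892  0.0658] yaw 53.83 q6 0.05697302016087123 open 0.33968658245142597 F [ 0.641  -1.1738 -4.6034]
 rel shift [-0.0012  0.0015 -0.    ] turn [-0.0866 -0.0624  0.    ]  shift after turn [-0.0012  0.0015  0.    ]
tilt deg [-0.0331  0.1015] tau [-0.1657  0.0021 -0.0327] eff6 0.34807962365448475
```

apply_moves(moves=[[[0,0,0,0,0,-4,1],[0,0,0,0,0,-4,1]]])

```text
time: 17.2
eef_pos: [0.4798, -0.1885, 0.0653]
tcp_rot: [0.859, 0.512, 0.001, -0.001]
contact_force: [1.6, 0.8, -4.1]
opening: 0.339
```

```bash
python3 s.py
```

```text
t 17.2 pos [ 0.4798 -0.1885  0.0653] yaw 61.6 q6 -0.08051954059185312 open 0.33853200329539296 F [ 1.6132  0.8101 -4.1485]
 rel shift [-0.0021  0.0013 -0.    ] turn [-0.0449 -0.2236  0.0001]  shift after turn [-0.0021  0.0013  0.    ]
tilt deg [0.0669 0.218 ] tau [-0.025  -0.1772 -0.1313] eff6 -0.17422196455299854
```

apply_moves(moves=[[[0,0,0,0,0,-4,1],[0,0,0,0,0,-4,1]]])

```text
time: 17.4
eef_pos: [0.48, -0.1876, 0.0646]
tcp_rot: [0.823, 0.569, 0.003, -0.002]
contact_force: [0.0, -2.0, -4.3]
opening: 0.337
```

```bash
python3 s.py
```

```text
t 17.4 pos [ 0.48   -0.1876  0.0646] yaw 69.29 q6 -0.21693658203815944 open 0.3369081616990409 F [ 0.0271 -2.0359 -4.2852]
 rel shift [-0.0032  0.0012 -0.    ] turn [ 0.006  -0.4032 -0.    ]  shift after turn [-0.0032  0.0012  0.    ]
tilt deg [0.1482 0.375 ] tau [-0.2496  0.0473 -0.6172] eff6 -0.14710698276758194
```

The torque about z jumped to -0.62 N m after 87° backward, so the screw is at its dead stop. I'll ease the fingers open so it can drop.

apply_moves(moves=[[[0,0,0,0,0,0,0.2],[0,0,0,0,0,0,0.1],[-0.003,0.001,0,0,-0.4,0,0.1],[0,0,0,0,0,0,0.1]]])

```text
time: 17.8
eef_pos: [0.4814, -0.1914, 0.0665]
tcp_rot: [0.825, 0.566, 0.001, 0.002]
contact_force: [0.1, 0.1, -0.3]
opening: 0.448
```

```bash
python3 s.py
python3 - <<'E'
from h import *
c,im=grab("side","s8");a=cv2.imread("pics/side0.png")
p=proj(c,(.48,-.191,.09));print(p)
x,y=p.astype(int)
cv2.imwrite("pics/s8c.png",cv2.resize(np.hstack([a[y-25:y+35,x-30:x+30],im[y-25:y+35,x-30:x+30,::-1]]),None,fx=6,fy=6,interpolation=2))
E
```

```text
t 17.8 pos [ 0.4814 -0.1914  0.0665] yaw 68.88 q6 -0.20606848298085587 open 0.447963845846296 F [ 0.0903  0.054  -0.314 ]
 rel shift [-0.0001 -0.0014 -0.    ] turn [0.2165 0.0391 0.0001]  shift after turn [-0.0001 -0.0014 -0.    ]
tilt deg [ 0.1878 -0.1145] tau [ 0.0028  0.0145 -0.026 ] eff6 0.005715326406061649
[424.7794 161.1493]
```

View pics/s8c.png

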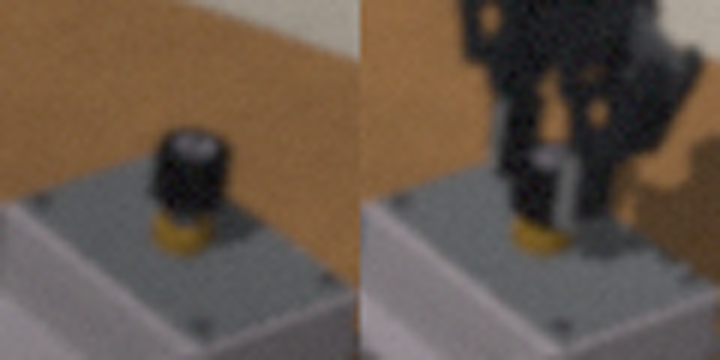

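Side crop: the knob's top sits about 16 px (at 6x) lower than at the start, about 5.5 mm, so it dropped in. Now wind the open jaws back for a long forward stroke.

apply_moves(moves=[[[0,-0.001,0,0.2,0,0,-0.1],[0,0,0,0,0,-8,-0.1],[0,0,0,0,0,-8,-0.1],[0,0,0,0,0,-8,-0.1],[0,0,0,0,0,-8,-0.1],[0,0,0,0,0,-8,-0.1],[0,0,0,0,0,-8,-0.1],[0,0,0,0,0,0,-0.1]]])

```text
time: 18.65
eef_pos: [0.4806, -0.1911, 0.0673]
tcp_rot: [0.51, 0.86, -0.0, 0.0]
contact_force: [0.4, -0.4, -0.7]
opening: 0.55
```

```bash
python3 s.py
```

```text
t 18.65 pos [ 0.4806 -0.1911  0.0673] yaw 118.61 q6 -1.073510357116348 open 0.5496221022964939 F [ 0.3554 -0.362  -0.74  ]
 rel shift [ 0.0004 -0.0005 -0.    ] turn [-0.0151  0.0335 -0.    ]  shift after turn [ 0.0004 -0.0005 -0.    ]
tilt deg [ 0.0028 -0.0366] tau [0.0714 0.0619 0.0232] eff6 -0.3794521652162075
```

apply_moves(moves=[[[0,0,0,0,0,-8,-0.1],[0,0,0,0,0,-8,-0.1],[0,0,0,0,0,-8,-0.1],[0,0,0,0,0,-8,-0.1],[0,0,0,0,0,-8,-0.1],[0,0,0,0,0,-8,-0.1],[0,0,0,0,0,-8,-0.1],[0,0,0,0,0,-8,-0.1],[0,0,0.005,0,0,0,-0.1],[0,0,0,0,0,0,-0.1]]])

```text
time: 19.65
eef_pos: [0.4806, -0.191, 0.0624]
tcp_rot: [-0.026, 1.0, -0.0, -0.0]
contact_force: [0.1, 0.3, -0.3]
opening: 0.548
```

```bash
python3 s.py
```

```text
t 19.65 pos [ 0.4806 -0.191   0.0624] yaw -176.96 q6 -2.1979597798851405 open 0.548310976229064 F [ 0.1146  0.2678 -0.2825]
 rel shift [0.0006 0.0001 0.    ] turn [-0.0251 -0.0098  0.    ]  shift after turn [0.0006 0.0001 0.    ]
tilt deg [-0.0085 -0.0256] tau [-0.0089  0.0042  0.0616] eff6 -0.04441455937922001
```

apply_moves(moves=[[[0,0,0.001,0,0,0,0.3],[0,0,0,0,0,0,1],[0,0,0,0,0,0,1],[0,0,0,0,0,0,1],[0,0,0,0,0,4,1],[0,0,0,0,0,8,1],[0,0,0.0002,0,0,8,1],[0,0,0,0,0,8,1],[0,0,0,0,0,8,1],[0,0,0.0002,0,0,8,1],[0,0,0,0,0,8,1],[0,0,0,0,0,8,1]]], force=30)

```text
time: 20.85
eef_pos: [0.4798, -0.1911, 0.061]
tcp_rot: [0.501, 0.866, -0.001, -0.001]
contact_force: [-0.3, 1.0, 1.9]
opening: 0.338
```

```bash
python3 s.py
```

```text
t 20.85 pos [ 0.4798 -0.1911  0.061 ] yaw 119.89 q6 -1.0950477030795769 open 0.3376083613170741 F [-0.3051  0.9969  1.9214]
 rel shift [-0.      0.0002 -0.    ] turn [-0.1424 -0.0511  0.0001]  shift after turn [-0.      0.0002  0.    ]
tilt deg [-0.1489 -0.0266] tau [0.2331 0.073  0.0436] eff6 -0.7473339512944221
```

apply_moves(moves=[[[0,0,0,0,0,8,1],[0,0,0,0,0,8,1],[0,0,0,0,0,8,1],[0,0,0,0,0,8,1],[0,0,0,0,0,8,1],[0,0,0,0,0,8,1],[0,0,0,0,0,8,1],[0,0,0,0,0,8,1],[0,0,0,0,0,8,1],[0,0,0,0,0,8,1],[0,0,0,0,0,8,1]]])

```text
time: 21.95
eef_pos: [0.4778, -0.1905, 0.0602]
tcp_rot: [0.971, 0.239, -0.003, -0.002]
contact_force: [0.0, 2.5, 1.9]
opening: 0.339
```

```bash
python3 s.py
```

```text
t 21.95 pos [ 0.4778 -0.1905  0.0602] yaw 27.65 q6 0.5140017752624342 open 0.33873269845841025 F [0.0318 2.4732 1.9136]
 rel shift [ 0.0017  0.0014 -0.    ] turn [-0.2717  0.2865 -0.0007]  shift after turn [0.0017 0.0014 0.    ]
tilt deg [-0.3799  0.1077] tau [ 0.2862  0.0478 -0.0182] eff6 -0.7444844953715801
```

apply_moves(moves=[[[0.001,0.001,0,-0.2,0.2,8,1],[0,0,0,0,0,8,1],[0,0,0,0,0,8,1],[0,0,0,0,0,8,1],[0,0,0,0,0,8,1],[0,0,0,0,0,8,1],[0,0,0,0,0,8,1],[0,0,0,0,0,8,1],[0,0,0,0,0,8,1],[0,0,0,0,0,8,1],[0,0,0,0,0,8,1],[0,0,0,0,0,0,1]]])

```text
time: 23.15
eef_pos: [0.4785, -0.1886, 0.0594]
tcp_rot: [0.845, -0.535, -0.003, -0.001]
contact_force: [-0.4, 1.4, 1.4]
opening: 0.338
```

```bash
python3 s.py
```

```text
t 23.15 pos [ 0.4785 -0.1886  0.0594] yaw -64.69 q6 2.123230955541139 open 0.33846136798413995 F [-0.4466  1.4039  1.4194]
 rel shift [ 0.0028 -0.0004 -0.    ] turn [0.018  0.3337 0.0001]  shift after turn [ 0.0028 -0.0004 -0.    ]
tilt deg [-0.159  0.294] tau [ 0.1418  0.0295 -0.0079] eff6 0.3489868249744177
```

apply_moves(moves=[[[0,0,0,0,0,0,0.2],[0,0,0,0,0,0,-0.1],[0.003,0,0,0,0.3,0,-0.1],[0,0,0,0,0,-8,-0.1],[0,0,0,0,0,-8,-0.1],[0,0,0,0,0,-8,-0.1],[0,0,0,0,0,-8,-0.1],[0,0,0,0,0,-8,-0.1],[0,0,0,0,0,-8,-0.1],[0,0,0,0,0,-8,-0.1],[0,0,0,0,0,-8,-0.1],[0,0,0,0,0,0,-0.1]]])

```text
time: 24.35
eef_pos: [0.4807, -0.1958, 0.0593]
tcp_rot: [1.0, 0.024, 0.001, 0.004]
contact_force: [-0.1, 0.0, 0.1]
opening: 0.554
```

```bash
python3 s.py
```

```text
t 24.35 pos [ 0.4807 -0.1958  0.0593] yaw 2.74 q6 0.9467575896742708 open 0.5535843395919373 F [-0.0866  0.0102  0.141 ]
 rel shift [-0.0004 -0.0048 -0.    ] turn [ 0.4241 -0.1048 -0.0004]  shift after turn [-0.0004 -0.0048 -0.    ]
tilt deg [ 0.1249 -0.4186] tau [ 0.0395  0.0205 -0.024 ] eff6 -0.37411716766655445
```

apply_moves(moves=[[[0,0,0,0,0,-8,-0.1],[0,0,0,0,0,-8,-0.1],[0,0,0,0,0,-8,-0.1],[0,0,0,0,0,-8,-0.1],[0,0,0,0,0,-8,-0.1],[0,0,0,0,0,-8,-0.1],[0,0,0,0,0,-8,-0.1],[0,0,0,0,0,-8,-0.1],[0,0,0,0,0,0,-0.1],[0,0,0,0,0,0,-0.1]]])

```text
time: 25.35
eef_pos: [0.4813, -0.1982, 0.0593]
tcp_rot: [0.831, 0.557, -0.002, 0.006]
contact_force: [-0.9, -0.3, 0.3]
opening: 0.547
```

```bash
python3 s.py
```

```text
t 25.35 pos [ 0.4813 -0.1982  0.0593] yaw 67.63 q6 -0.1862176500597254 open 0.5468262554036104 F [-0.8968 -0.3266  0.3004]
 rel shift [ 0.0061 -0.0039 -0.0001] turn [0.4372 0.5021 0.0019]  shift after turn [ 0.0061 -0.0039 -0.    ]
tilt deg [ 0.2133 -0.6307] tau [0.0227 0.0022 0.0453] eff6 -0.04333605291321874
```

apply_moves(moves=[[[0.006,-0.004,0,0.4,0.5,0,-0.1],[0,0,0,0,0,0,-0.1]]])

```text
time: 25.55
eef_pos: [0.4797, -0.1907, 0.0592]
tcp_rot: [0.832, 0.554, 0.0, -0.0]
contact_force: [0.6, 0.1, -0.2]
opening: 0.549
```

```bash
python3 s.py
```

```text
t 25.55 pos [ 0.4797 -0.1907  0.0592] yaw 67.33 q6 -0.180245524539669 open 0.5486152197111108 F [ 0.6459  0.1286 -0.2317]
 rel shift [-0.0002  0.0004 -0.    ] turn [-0.0039 -0.0397  0.    ]  shift after turn [-0.0002  0.0004  0.    ]
tilt deg [0.0117 0.0381] tau [0.0172 0.0225 0.024 ] eff6 -0.0016302743824780919
```

apply_moves(moves=[[[0,0,0,0,0,0,0.3],[0,0,0,0,0,0,1],[0,0,0,0,0,0,1],[0,0,0,0,0,0,1],[0,0,0,0,0,4,1],[0,0,0,0,0,8,1],[0,0,0,0,0,8,1],[0,0,0,0,0,8,1],[0,0,0,0,0,8,1],[0,0,0,0,0,8,1],[0,0,0,0,0,8,1],[0,0,0,0,0,8,1]]])

```text
time: 26.75
eef_pos: [0.4788, -0.1899, 0.0589]
tcp_rot: [0.999, 0.041, -0.001, -0.001]
contact_force: [-0.9, 0.9, 0.3]
opening: 0.337
```

```bash
python3 s.py
```

```text
t 26.75 pos [ 0.4788 -0.1899  0.0589] yaw 4.74 q6 0.9125710396795607 open 0.33682639824056915 F [-0.8811  0.8532  0.2667]
 rel shift [ 0.0011  0.0012 -0.    ] turn [-0.1173  0.102  -0.0001]  shift after turn [0.0011 0.0012 0.    ]
tilt deg [-0.1113  0.1085] tau [0.0474 0.1884 0.0997] eff6 -0.7445871457457542
```

apply_moves(moves=[[[0,0,0,0,0,8,1],[0,0,0,0,0,8,1],[0,0,0,0,0,8,1],[0,0,0,0,0,8,1],[0,0,0,0,0,8,1],[0,0,0,0,0,8,1],[0,0,0,0,0,8,1],[0,0,0,0,0,8,1],[0,0,0,0,0,0,1],[0,0,0,0,0,0,1],[0,0,0,0,0,0,1]]])

```text
time: 27.85
eef_pos: [0.479, -0.1896, 0.0583]
tcp_rot: [0.858, -0.514, -0.001, -0.001]
contact_force: [-1.2, 1.2, 0.7]
opening: 0.344
```

```bash
python3 s.py
python3 - <<'E'
from h import *
c,w=grab("wrist","w9");d,t=grab("side","s9")
p=proj(d,(.48,-.191,.085)).astype(int);q=proj(d,(.515,-.092,.02)).astype(int);print(p,q)
A=cv2.resize(t[p[1]-50:p[1]+70,p[0]-90:p[0]+50],(490,420),interpolation=2)
_,tp=grab("top","t9");B=cv2.resize(tp[200:290,340:400],(280,420),interpolation=2)
cv2.imwrite("pics/f.png",np.hstack([A,B])[:,:,::-1])
E
```

```text
t 27.85 pos [ 0.479  -0.1896  0.0583] yaw -61.84 q6 2.074244214180559 open 0.34364302192389345 F [-1.2411  1.1884  0.6584]
 rel shift [ 0.0017 -0.0002 -0.    ] turn [0.0052 0.1665 0.    ]  shift after turn [ 0.0017 -0.0002 -0.    ]
tilt deg [-0.0832  0.1443] tau [-0.0112  0.1725 -0.0024] eff6 -0.005982524016872048
[424 162] [388 195]
```

View pics/f.png

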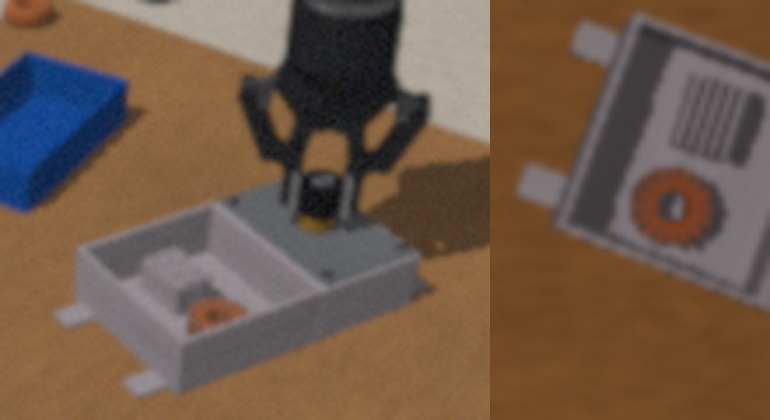

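Final view: the knob is held between the fingers, well down toward the boss, and the heatsink and choke lie in the bay. Total forward turn is 4.32 + 2.25 = 6.57 rad from the backward stop (about -0.2), so the joint should read about 6.4. The tool followed it down about 3 mm, and all is at rest.

```bash
python3 -c "
from plant import ctrl
print(ctrl.sign_off())"
```

```text
the job is handed in; nothing more can be done
None
```

The job is handed in at 27.9 s simulated of the 72 s allowed; no verdict was reported.

- **Parts in the bay:** I set the finned heatsink and the copper choke down on the bay floor and let go. The last side and top views show both lying there, apart from each other.
- **Drop:** I turned the thumbscrew backward until the torque about its axis jumped to about 0.6 N m, which I took as the dead stop. When I eased the fingers open, the knob sank about 5.5 mm in the side view.
- **Forward turn:** I turned it forward 6.57 rad in two grips, so by my reckoning the joint stands near 6.4 rad. The tool followed it down about 3 mm, as one turn should.
- **At hand-in:** The knob was still gripped at a commanded 30 N, with an opening of about 29 mm. The arm was still, with about 2 N on the wrist.

**Not checked or slightly off:**
- The joint angle is worked out from the wrist turns, not read directly.
- I did not look again at the spool, the tray or the carton as a separate check. No contact with them was noticed.
- The choke measured about 41 mm between the fingers, against the stated 44 mm. It held without slipping.
- Position estimates for the knob and the bay from the different views disagreed by several millimetres at most, about 7 mm for the bay. The fits had room for that.

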